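# Lever the snap-fit terminal cover off a circulating pump

### The arm

A 7-joint arm with a two-finger parallel gripper is mounted at the origin on the work surface. World frame = base frame: x ahead of the robot, y to its left, z up, the work surface at z = 0. Lengths are in m, angles in rad, forces in N, time in s.
With the tool pointing down it reaches from about 0.4 to 0.85 m from the base axis. Payload 4.4 kg.
Tool frame: the origin (TCP) lies at the very end of the fingers, on their centre line; the grasp point (between the pads) lies 19 mm behind it (grip_depth is the z of the grasp point in the tool frame, in m); z points along the fingers, y is the line along which they close (so a half turn about z gives the same grasp; the last joint's range is limited). The gripper opens to 94 mm and grips with 3 to 60 N. Pads are 16 mm wide; open, the fingers measure 119 mm over their backs; the gripper's body (75 mm by 177 mm) begins 78 mm behind the grasp point.
Start: joints at [-1.378, 0.628, 0.038, 1.517, -0.027, 0.996, -0.02], TCP at [0.166, 0.628, 0.205] pointing down, gripper open.
Joint ranges: [-3.06, 3.06], [-0.37, 2.12], [-1.25, 1.32], [0.18, 2.47], [-1.1, 4.24], [0.23, 1.98], [-2.94, 2.94]. Speed limits (rad/s): [2.57, 2.57, 3.14, 3.14, 3.14, 3.14, 3.14].

### API

Orientations are given as a 3x3 rotation matrix whose columns are the frame's x, y, z axes.
In Python, from bench import * gives the robot as it stands. Calls block until the motion is done:
- reach(position, orientation): joint-space move of the TCP to a pose.
- servo_line(position, orientation=None, max_speed=0.15): straight line of the TCP; orientation=None keeps the orientation; max_speed is the mean speed in m/s.
- set_joints(angles): joint-space move.
- ungrasp() and grasp(grip_force=None): open the fingers fully, or close them until they stop; grip_force is the grip in N (None keeps the last).
- wait(seconds).
- solve_ik(position, orientation): joint angles nearest the present ones, or None.
- snapshot(name): name is "scene" or "top"; returns a dict with "frame" (480x640x3 uint8, red, green, blue), "z_map" (480x640 float32, m along the optical axis (not along the pixel's ray), 0 where there is no reading), "K" (3x3 intrinsics, pixels), "k1" (the pictures are not rectified: a ray, as slopes to the right and down, at radius r is drawn at 1 + k1 r^2 times it, then the intrinsics apply), "cam_to_world" (4x4, takes a point from camera to world coordinates). Camera axes: x right, y up, looking along -z (the intrinsics and any distortion apply to the point x, -y, -z); pixel columns grow to the right and rows downward; lengths in m; the calibration is good to about 2 mm. A picture is of the moment at which its call begins.
A pose or a line that the arm cannot do raises PlanningError and nothing moves.
- hand_in(): hands the job in, once; it reports no verdict.
Readings, each from a call of its own:
- read_time(): time.
- read_joint_positions(): joint angles.
- read_dq(): joint speeds.
- read_joint_efforts(): joint torques, N m.
- read_position(): TCP position.
- read_tcp_rot(): TCP orientation.
- read_ft_force(): force on the tool from outside, world axes, zero at the start.
- read_moment(): the same for the moment, N m.
- read_opening(): finger opening in m.
Only numpy, scipy, OpenCV 4.12 (cv2) and the standard library are available. Lean on these libraries where they do the work, as an engineer would, in place of code of your own. Each camera call takes 0.05 s, during which the arm holds its last target. There are 200 camera calls.

### The job

Open the pump's terminal box for wiring: take the flat-blade lever, put its blade into the notch under the front edge of the snap-fit cover and lever the cover up until it springs free, without pulling or pushing at it by hand while it is still snapped on. Then lift the loose cover off, set it down gently, flat, in the large compartment of the steel parts tray, and lay the lever back down flat on the bench. Leave everything else where it is.

Things in the scene. Friction and masses are not known exactly. Their poses are not given: they have to be found in the camera images.
- pump: Fixed pump on a stand; black plastic terminal box on top, outside 95 (x) x 50 (y) mm, rim at z 150. Origin: on the bench straight below the box's middle; x points from the notch side (front) to the iron casing behind, y left, z up. Base plate x -52 to 122, y -85 to 85, 10 thick. Below the box a motor, 91 mm thick, axis along x at z 70, front end at x -48. A cable gland (to x 72, z 139) is behind the box.
- casing (a point): Middle of the pump's round iron casing (108 mm across): pump frame x 82, y 0, z 70 mm. Through it, along y, runs the copper pipe with brass nuts (60 mm across), from y -152 to +165. At x 82, y +150 a vertical copper riser 32 mm thick carries a round pressure gauge (60 mm across) up to z 258: an obstacle beside the box.
- ledge (a point): Middle of the outer edge of a 26 mm wide ledge, on its top: pump frame x -54, y 0, z 144 mm. This edge is the fulcrum for the blade. From it the ledge runs in (+x) to the pry window in the box's front wall (x -48 to -44): 28 mm wide, 6 mm high (z 144 to 150), open to the front, closed above by the cover's plate. Behind it the box is empty back to x -12.
- cover: Plain grey plastic snap-fit cap of the terminal box, 104 (x) x 58 (y) mm, 80 g. Origin: middle of the underside of its 3 mm top plate; axes as the pump's. Snapped on, that underside lies on the rim (pump z 150). Skirts 3 mm thick hang below the plate: 18 mm at the long sides, 14 at the front, 9 at the back. Once free it can be gripped across its 58 mm and lifted straight off.
- cover_notch (a point): Middle of the notch (28 mm wide, cut through skirt and plate edge) in the cover's front edge, at the plate's underside, 49 mm to -x of the cover's origin. Catches in the long sides (x -6) hold with about 20 N; they let go when the blade tip has raised the plate here some 6 mm. The cover then stands loose, origin 6 to 8 mm above the rim, tilted up to 9 degrees.
- lever: Flat-blade lever, 210 mm long, 140 g: black ribbed handle 110 long x 24 wide x 22 high, straight flat steel blade 100 long (first 59 mm: 16 wide, 4 thick; last 41: 12 wide, 2.4 thick). Origin: middle of the handle, on the axis (11 mm above the bench when lying); x along the axis to the tip, z normal to the blade's flat. Lies flat on the bench; may have swapped places with the screwdriver.
- lever_tip (a point): Middle of the blade's end edge, 155 mm from the lever's origin along its x. With the tip about 34 mm past the ledge's outer edge, pushing the handle down 15 to 25 degrees over that edge frees the cover.
- tray: Fixed steel parts tray 150 (x) x 210 (y) x 28 mm high, walls and floor 4 mm. Origin: middle of its underside. A divider 26 mm high at y +52 shuts off a narrow compartment holding brass fittings (+y side); the large compartment, x -71 to 71, y -101 to 50, is empty. Tray and pump may have swapped places.
- tray_space (a point): Middle of the floor of the tray's large compartment, 4 mm above the tray's underside.
- driver: Cross-head screwdriver, not to be used: handle like the lever's, round shank 9 mm thick with a pointed tip, 210 mm long. Origin: middle of the handle, x along the shank.
- torch: Blow torch standing upright, 112 mm across, 185 mm high: red canister, black head with a nozzle 126 mm out along +x. Origin: middle of its underside.
- spool: Spool of solder standing upright, 60 mm across, 48 mm high. Origin: middle of its underside.
- tape: Tape measure, 70 x 66 x 34 mm. Origin: middle of its underside.
- flux: Flux tin, 73 mm across, 29 mm high. Origin: middle of its underside.
- tee: Copper pipe tee, run 84 mm along x, branch 46 mm to +y, 32 mm high. Origin: below the crossing.
- bend: Bent piece of 22 mm copper pipe, L-shaped, about 172 x 172 mm, lying at the back. Origin: on the bench, below the middle of the leg that lies along its y; the other leg runs to +x from that leg's +y end.
- cutter: Pipe cutter, 180 mm long, 36 mm high, lying. Origin: on the bench below its body; x along it.

How it is judged:
By the outcome, as a careful person would: the job done as asked, in the order asked, and still so for the second after the job is handed in, with the robot touching nothing.
It also fails if it takes over 72 s, if anything falls off the work surface, if the arm or the gripper's body presses on something with over 40 N, if the wrist force passes 120 N, or if a joint passes its speed limit or range.

## Working session

There is one attempt and no reset: what is moved stays moved. The work goes in short steps, each a Python script; the robot and the scene stay as the last script left them, time stands still between calls to the robot, and variables do not carry over. Pictures are saved under pics/ and viewed, on a budget of 10 in all, crops included, one or two more only if the job needs it, and the job is handed in when it is done.

```bash
ls; mkdir -p pics; python3 - <<'E'
from bench import *
import cv2,numpy as np,pickle
for n in ("scene","top"):
    s=snapshot(n); pickle.dump(s,open(f"{n}0.pkl","wb")); cv2.imwrite(f"pics/{n}0.png",s["frame"][:,:,::-1])
    print(n,s["K"],s["k1"],s["cam_to_world"].round(3),(s["z_map"]>0).mean())
print(read_time())
E
```

```text
pics
scene [[443.90419441   0.         316.50364176]
 [  0.         443.90419441 230.05189491]
 [  0.           0.           1.        ]] -0.004072790023712021 [[ 0.064 -0.839  0.54   1.174]
 [ 0.998  0.046 -0.046 -0.076]
 [ 0.014  0.542  0.84   1.049]
 [ 0.     0.     0.     1.   ]] 0.9958756510416666
top [[492.70878226   0.         318.02782236]
 [  0.         492.70878226 237.27852639]
 [  0.           0.           1.        ]] 0.044935940711466005 [[-0.008  0.985 -0.17   0.358]
 [-1.    -0.007  0.01   0.006]
 [ 0.009  0.171  0.985  1.492]
 [ 0.     0.     0.     1.   ]] 0.996171875
0.1
```

View pics/scene0.png

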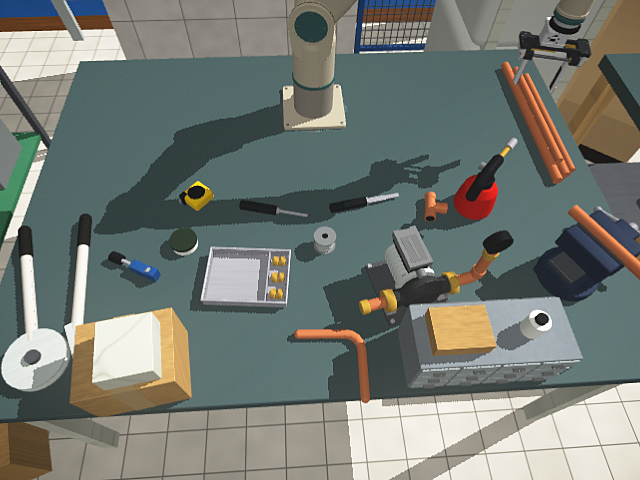

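View pics/top0.png

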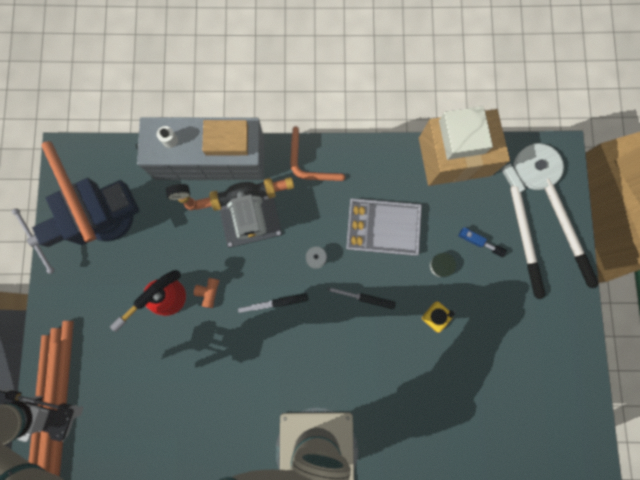

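The scene view shows the pump with its grey cover at (410,245), the tray at (247,277), and two tools: a broad light blade at (330–398,200) and a thin shank at (240–307,210). The top view shows the same layout: cover (245,218), broad blade tip (240,308), tray (384,227). Next I'll zoom in on the tools and the cover.

```bash
cat > h.py <<'E'
import numpy as np,cv2,pickle
def rays(s,uv):
    """pixel(s) -> camera-frame ray (z=-1), undistorted"""
    uv=np.atleast_2d(uv).astype(float)
    p=cv2.undistortPoints(uv[:,None],s["K"],np.array([s["k1"],0,0,0,0.]))[:,0]
    return np.c_[p[:,0],-p[:,1],-np.ones(len(p))]
def onplane(s,uv,z):
    T=s["cam_to_world"];d=rays(s,uv)@T[:3,:3].T;o=T[:3,3]
    return o+d*((z-o[2])/d[:,2])[:,None]
def project(s,P):
    T=s["cam_to_world"];c=(np.atleast_2d(P)-T[:3,3])@T[:3,:3]
    p=np.c_[c[:,0],-c[:,1],-c[:,2]]
    return cv2.projectPoints(p[:,None],np.zeros(3),np.zeros(3),s["K"],np.array([s["k1"],0,0,0,0.]))[0][:,0]
def tri(pairs):
    """least-squares point from [(s,uv),...]"""
    A=np.zeros((3,3));b=np.zeros(3)
    for s,uv in pairs:
        d=s["cam_to_world"][:3,:3]@rays(s,uv)[0];d/=np.linalg.norm(d);M=np.eye(3)-np.outer(d,d)
        A+=M;b+=M@s["cam_to_world"][:3,3]
    return np.linalg.solve(A,b)
def cloud(s):
    v,u=np.mgrid[:480,:640];uv=np.c_[u.ravel(),v.ravel()]
    P=rays(s,uv)*s["z_map"].reshape(-1,1)
    return (P@s["cam_to_world"][:3,:3].T+s["cam_to_world"][:3,3]).reshape(480,640,3)
E
python3 - <<'E'
from h import *
S=pickle.load(open("scene0.pkl","rb"));T=pickle.load(open("top0.pkl","rb"))
def c(s,x,y,w,h,k): return cv2.resize(s["frame"][y:y+h,x:x+w,::-1],None,fx=k,fy=k,interpolation=cv2.INTER_CUBIC)
a=c(S,365,215,100,75,4);b=c(T,205,180,100,75,4)
d=c(S,230,180,200,50,4)
cv2.imwrite("pics/z1.png",np.vstack([np.hstack([a,b]),d]))
for s in(S,T):
    C=cloud(s); ok=s["z_map"]>0
    m=ok&(abs(C[...,0]-.35)<.05)&(abs(C[...,1]+.3)<.1); print("bench z",np.median(C[m][:,2]))
E
```

```text
bench z -0.0002936516267917355
bench z 0.0025611223138528594
```

View pics/z1.png

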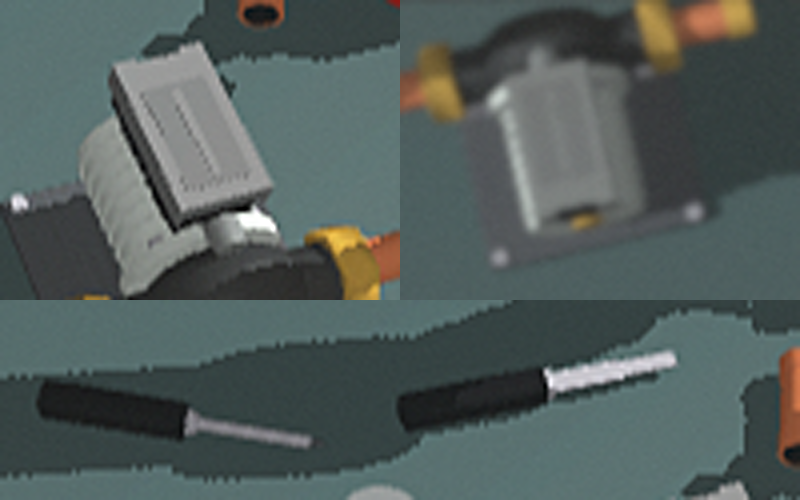

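The right-hand tool in the bottom strip (handle (400–548,385), stepped flat blade to (675,358)) is the lever; the left one is the screwdriver. The notch faces the robot, seen in the top crop at about (575,215). Next I'll measure the poses.

```bash
python3 - <<'E'
from h import *
S=pickle.load(open("scene0.pkl","rb"));T=pickle.load(open("top0.pkl","rb"))
for n,s,h in(("scene",S,0),("top",T,.0)):
    C=cloud(s);ok=s["z_map"]>0;print("==",n)
    def rect(m,nm,z):
        m=cv2.morphologyEx(m.astype(np.uint8),cv2.MORPH_OPEN,np.ones((2,2)))
        k,l,st,_=cv2.connectedComponentsWithStats(m);i=1+st[1:,4].argmax()
        uv=np.argwhere(l==i)[:,::-1]
        P=onplane(s,uv,z);(cx,cy),(w,hh),a=cv2.minAreaRect((P[:,:2]*1000).astype(np.float32))
        print(nm,len(uv),"ctr",round(cx),round(cy),"size",round(w),round(hh),"ang",round(a,1),"z",np.median(C[l==i][:,2]).round(4)); return l==i
    f=s["frame"].astype(int);x,y,z=C[...,0],C[...,1],C[...,2]
    grey=(np.ptp(f,axis=2)<25)
    rect(ok&(z>.146)&(z<.162)&(x>.5)&(x<.8)&(abs(y-.18)<.12)&grey&(f.sum(2)>300),"cover",.153)
    rect(ok&(z>.018)&(z<.034)&(x>.5)&(x<.8)&(y<0)&(y>-.35)&(f.sum(2)>200),"tray",.028)
    hsum=f.sum(2)
    m=rect((hsum<110)&(x>.38)&(x<.55)&(y>-.0)&(y<.25),"handle L",.018)
    m2=rect((hsum>330)&grey&(x>.38)&(x<.55)&(y>0.05)&(y<.27),"blade",.011)
    m3=rect((hsum<110)&(x>.38)&(x<.55)&(y<0.0)&(y>-.25),"handle R",.018)
    A=onplane(s,np.argwhere(m|m2)[:,::-1],.011)[:,:2]
    d=np.linalg.svd(A-A.mean(0))[2][0] if 0 else cv2.fitLine(A.astype(np.float32),cv2.DIST_L2,0,.01,.01).ravel()
    t=(A-d[2:])@d[:2];print("lever dir",d[:2],"ends",d[2:]+t.min()*d[:2],d[2:]+t.max()*d[:2])
    # red torch, riser/gauge heights
    m=ok&(z>.16)&(x>.5)&(x<.85)&(y>.1)&(y<.5);print("high pts",np.c_[x[m],y[m],z[m]].min(0),np.c_[x[m],y[m],z[m]].max(0))
E
```

```text
== scene
cover 908 ctr 658 198 size 103 57 ang 13.0 z 0.1521
tray 860 ctr 646 -204 size 216 157 ang 84.5 z 0.0252
handle L 230 ctr 432 79 size 32 109 ang 10.5 z 0.0156
blade 165 ctr 406 184 size 20 99 ang 8.5 z 0.0105
handle R 323 ctr 427 -179 size 108 31 ang 75.4 z 0.0188
lever dir [ 0.19692518 -0.9804185 ] ends [0.39776423 0.2331421 ] [0.43934885 0.02610749]
high pts [0.68538322 0.18986076 0.16028944] [0.84999775 0.42050107 0.25965538]
== top
cover 753 ctr 652 194 size 105 58 ang 13.3 z 0.1549
tray 81 ctr 600 -129 size 30 24 ang 89.6 z 0.0263
handle L 41 ctr 430 41 size 14 32 ang 13.5 z 0.0232
blade 218 ctr 403 178 size 20 101 ang 10.7 z 0.0129
handle R 146 ctr 418 -187 size 97 19 ang 73.7 z 0.0233
lever dir [ 0.1997539 -0.9798461] ends [0.39301248 0.22789605] [0.43438124 0.02497129]
high pts [0.60214032 0.16777015 0.16000539] [0.84988125 0.44417405 0.26374756]
```

```bash
cat >> h.py <<'E'
def level(s):
    """tilt/height correction of the extrinsics so that the bench plane reads z=0"""
    C=cloud(s);f=s["frame"].astype(int)
    m=(s["z_map"]>0)&(abs(C[...,2])<.012)&(C[...,0]>.25)&(C[...,0]<.85)&(abs(C[...,1])<.6)&(f[...,1]-f[...,0]>8)
    P=C[m];A=np.c_[P[:,:2],np.ones(len(P))]
    for _ in range(4):
        c=np.linalg.lstsq(A,P[:,2],rcond=None)[0];r=abs(P[:,2]-A@c);k=r<max(.0015,2*np.median(r));P,A=P[k],A[k]
    n=np.array([-c[0],-c[1],1]);n/=np.linalg.norm(n);v=np.cross(n,[0,0,1])
    R=cv2.Rodrigues(v)[0];p0=P.mean(0)
    M=np.eye(4);M[:3,:3]=R;M[:3,3]=p0-R@p0-[0,0,p0[2]]
    s=dict(s);s["cam_to_world"]=M@s["cam_to_world"];s["fit"]=c;return s
def rect(s,m,z):
    m=cv2.morphologyEx(m.astype(np.uint8),cv2.MORPH_OPEN,np.ones((2,2)))
    k,l,st,_=cv2.connectedComponentsWithStats(m);i=1+st[1:,4].argmax();m=l==i
    P=onplane(s,np.argwhere(m)[:,::-1],z)
    (cx,cy),(w,h),a=cv2.minAreaRect((P[:,:2]*1000).astype(np.float32))
    return np.round([cx,cy,w,h,a,1000*np.median(cloud(s)[m][:,2])],1),m
E
python3 - <<'E'
from h import *
for n in("scene","top"):
    s=level(pickle.load(open(n+"0.pkl","rb")));print(n,s["fit"])
    C=cloud(s);ok=s["z_map"]>0;f=s["frame"].astype(int);x,y,z=np.moveaxis(C,2,0);g=np.ptp(f,axis=2)<25;b=f.sum(2)
    print("cover",rect(s,ok&(z>.146)&(z<.162)&(x>.5)&(x<.8)&(abs(y-.18)<.12)&g&(b>300),.153)[0])
    print("tray",rect(s,(b>270)&(x>.5)&(x<.8)&(y<-.05)&(y>-.38)&(z<.05)&(f[...,1]-f[...,0]<8),.028)[0])
    print("blade",rect(s,(b>330)&g&(x>.38)&(x<.55)&(y>.05)&(y<.27),.011)[0])
    m=(b<(110 if n=="scene" else 100))&(x>.38)&(x<.47)&(y>0)&(y<.15);print("handle",rect(s,m,.018)[0])
    # robot base plate (bright, near origin)
    m=(b>450)&(abs(x)<.16)&(abs(y)<.16)&(z<.05)&(z>.0);q,mm=rect(s,m,.01);print("base",q)
E
```

```text
scene [ 7.22829291e-04  7.91232815e-05 -1.66112554e-03]
cover [657.3 198.7 103.6  57.3  13.  153.3]
tray [ 648.2 -204.8  215.5  165.7   84.5    5.2]
blade [405.5 184.7  20.4  98.8   8.5  11.9]
handle [431.   79.   32.  109.6  10.5  17. ]
base [  4.9  18.9 202.3 177.8   0.   11.8]
top [0.00099975 0.00027117 0.0011029 ]
cover [652.8 194.2 103.8  58.1  13.3 153.1]
tray [ 640.9 -211.5  218.3  160.    84.6    5.5]
blade [402.9 177.9  20.2 101.3  10.7  11.3]Traceback (most recent call last):
  File "<stdin>", line 8, in <module>
  File "h.py", line 38, in rect
    k,l,st,_=cv2.connectedComponentsWithStats(m);i=1+st[1:,4].argmax();m=l==i
                                                     ~~~~~~~~~~~~~~~^^
ValueError: attempt to get argmax of an empty sequence
```

```bash
cat >> h.py <<'E'
PUMP=np.array([.655,.1965]);YAW=np.radians(13.1)
LEV=np.array([.4265,.0795]);LYAW=np.radians(101.)
TRAY=np.array([.6445,-.208]);TYAW=np.radians(-5.5)
def Rdown(yaw,pitch=0,flip=1):
    """tool down; tool x along +-heading; pitch>0 raises the heading's front end"""
    c,s=np.cos(yaw),np.sin(yaw);h=np.array([c,s,0]);u=np.array([0,0,1.])
    x=h*np.cos(pitch)+u*np.sin(pitch);z=h*np.sin(pitch)-u*np.cos(pitch)
    X=flip*x;return np.c_[X,np.cross(z,X),z]
def P2W(p,pump=PUMP,yaw=YAW):
    c,s=np.cos(yaw),np.sin(yaw);return np.array([pump[0]+c*p[0]-s*p[1],pump[1]+s*p[0]+c*p[1],p[2]])
E
python3 - <<'E'
from bench import *
from h import *
print(read_tcp_rot().round(2) if hasattr(read_tcp_rot(),'round') else read_tcp_rot(),read_opening())
F=lambda q:None if q is None else np.round(q,2)
for fl in(1,-1):
    print(fl,"lev",F(solve_ik([*LEV,.004],Rdown(LYAW,0,fl))))
    print("ins",F(solve_ik(P2W([-.175,0,.14]),Rdown(YAW,0,fl))), "pre",F(solve_ik(P2W([-.225,0,.14]),Rdown(YAW,0,fl))))
    print("pry",F(solve_ik(P2W([-.165,0,.085]),Rdown(YAW,np.radians(25),fl))))
    print("cov",F(solve_ik(P2W([0,0,.14]),Rdown(YAW,np.radians(7),fl))))
    print("tray",F(solve_ik([*TRAY,.01],Rdown(TYAW,0,fl))))
E
```

```text
[[-0.97  0.26 -0.  ]
 [ 0.26  0.97 -0.  ]
 [-0.   -0.   -1.  ]] 0.09420752894049664
1 lev [-0.51  0.77  0.4   2.26 -1.06  0.31  1.01]
ins [-0.81  0.61  0.68  1.99 -0.57  0.74 -1.13] pre [-0.84  0.55  0.66  2.11 -0.56  0.66 -1.13]
pry [-0.07  0.62 -0.51  2.41  2.19  0.46  2.35]
cov [-0.72  0.78  0.67  1.63 -0.64  0.82 -1.14]
tray [-0.04  0.98  0.58  1.58 -0.7   0.8  -0.83]
-1 lev [-0.04  0.74 -0.31  2.25  0.85  0.27  2.23]
ins [-0.33  0.52 -0.05  1.97  0.04  0.65  1.39] pre [-0.34  0.46 -0.06  2.1   0.05  0.58  1.37]
pry [ 0.26  0.81 -1.06  2.4   1.87  0.82 -0.44]
cov [-0.31  0.69 -0.05  1.62  0.07  0.72  1.4 ]
tray [ 0.34  0.9  -0.13  1.56  0.16  0.69  1.62]
```

```bash
python3 - <<'E'
from bench import *
from h import *
F=lambda q:None if q is None else list(np.round(q,2))
def tcp(o,yaw,lp,tp,fl): # lever origin o, tool pitch -> TCP; grasp point at 8 mm above lever axis
    R=Rdown(yaw,tp,fl);return o+R[:,2]*.019,R
for fl in(1,-1):
  for rel in(0,-10,-20,-30):
    r=np.radians(rel);print("flip",fl,"rel",rel)
    p,R=tcp(np.array([*LEV,.026]),LYAW,0,r,fl);print(" pick",F(solve_ik(p,R)))
    for a in(0,12,24):
        A=np.radians(a);o=P2W([-.054-.121*np.cos(A),0,.146-.121*np.sin(A)])
        p,R=tcp(o,YAW,A,A+r,fl);print(" pry",a,F(solve_ik(p,R)))
E
```

```text
flip 1 rel 0
 pick [np.float64(-0.51), np.float64(0.76), np.float64(0.4), np.float64(2.26), np.float64(-1.04), np.float64(0.31), np.float64(0.99)]
 pry 0 [np.float64(-0.8), np.float64(0.63), np.float64(0.66), np.float64(2.0), np.float64(-0.59), np.float64(0.71), np.float64(-1.11)]
 pry 12 [np.float64(-0.7), np.float64(0.57), np.float64(0.45), np.float64(2.2), np.float64(-0.83), np.float64(0.29), np.float64(-0.89)]
 pry 24 [np.float64(-0.19), np.float64(0.61), np.float64(-0.33), np.float64(2.38), np.float64(2.3), np.float64(0.36), np.float64(2.24)]
flip 1 rel -10
 pick [np.float64(-0.69), np.float64(0.79), np.float64(0.45), np.float64(2.25), np.float64(-0.65), np.float64(0.23), np.float64(0.48)]
 pry 0 [np.float64(-0.78), np.float64(0.73), np.float64(0.7), np.float64(1.84), np.float64(-0.53), np.float64(0.97), np.float64(-1.16)]
 pry 12 [np.float64(-0.77), np.float64(0.65), np.float64(0.6), np.float64(2.04), np.float64(-0.65), np.float64(0.6), np.float64(-1.06)]
 pry 24 [np.float64(-0.16), np.float64(0.6), np.float64(-0.33), np.float64(2.22), np.float64(1.15), np.float64(0.25), np.flo
[... 2668 characters left out ...]
(1.4)]
 pry 24 [np.float64(-0.33), np.float64(0.61), np.float64(-0.07), np.float64(2.06), np.float64(0.12), np.float64(0.4), np.float64(1.31)]
flip -1 rel -30
 pick [np.float64(-0.58), np.float64(0.83), np.float64(-0.09), np.float64(2.17), np.float64(0.99), np.float64(0.65), np.float64(1.74)]
 pry 0 [np.float64(-0.26), np.float64(0.82), np.float64(-0.13), np.float64(1.51), np.float64(0.02), np.float64(1.34), np.float64(1.41)]
 pry 12 [np.float64(-0.28), np.float64(0.73), np.float64(-0.1), np.float64(1.7), np.float64(0.03), np.float64(1.02), np.float64(1.41)]
 pry 24 [np.float64(-0.3), np.float64(0.68), np.float64(-0.08), np.float64(1.89), np.float64(0.06), np.float64(0.68), np.float64(1.38)]
```

```bash
python3 - <<'E'
from bench import *
from h import *
r=np.radians(-25);R=Rdown(LYAW,r,-1)
d=np.array([np.cos(LYAW),np.sin(LYAW),0]);p=np.array([*LEV,.008])-.005*d
servo_line([.166,.628,.38],max_speed=.4)
reach(p+[0,0,.30],R);print(read_time(),read_position(),read_joint_positions())
reach(p+[0,0,.06],R);print(read_time(),read_position(),read_joint_positions())
for n in("scene","top"):
    s=snapshot(n); pickle.dump(s,open(f"{n}1.pkl","wb"))
    q=project(level(s),p+[0,0,.06])[0];print(n,q)
    u,v=q.astype(int);im=s["frame"][v-60:v+60,u-80:u+80,::-1]
    im=cv2.resize(im,None,fx=5,fy=5,interpolation=cv2.INTER_CUBIC);cv2.drawMarker(im,(int((q[0]-u+80.5)*5),int((q[1]-v+60.5)*5)),(0,0,255),0,15,1);cv2.imwrite(f"pics/{n}1.png",im)
a,b=[cv2.imread(f"pics/{n}1.png") for n in("scene","top")]
cv2.imwrite("pics/pair1.png",np.vstack([a[130:430,:800],b[130:430,:800]]))
E
```

```text
2.8667 [0.4274953  0.07514612 0.30778823] [-0.46302392  0.27608293 -0.15991103  1.92888796  0.47682486  1.17691608
  2.47433134]
3.8167 [0.42836786 0.07518121 0.06857151] [-0.56716781  0.66928838 -0.02888516  2.17517943  0.77048293  0.62262311
  2.03659814]
scene [348.34628374 193.79718647]
top [289.60878137 298.396655  ]
```

View pics/pair1.png

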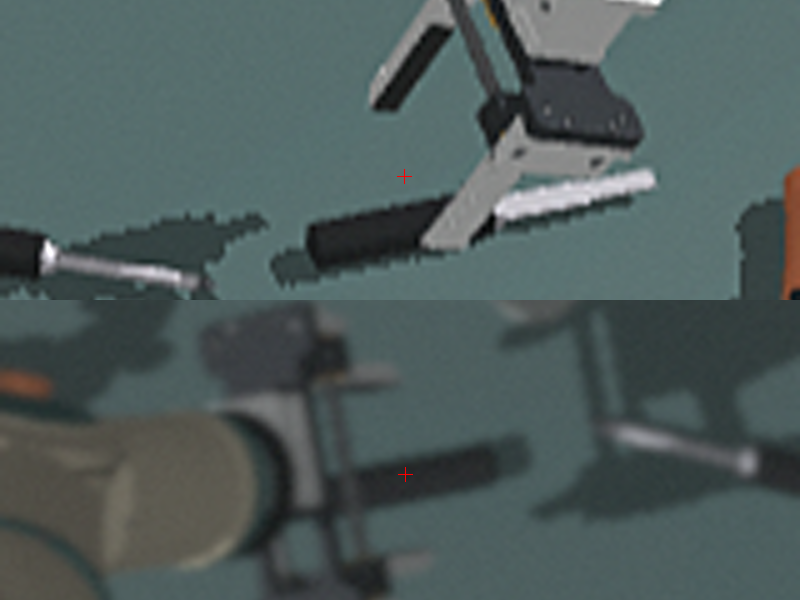

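The scene half shows the finger ends at (445,245) and (385,105), straddling the handle. The top half shows them at (398,375) and (432,560). The biases of the two cameras oppose each other, so averaging them is fair. Grasping now.

```bash
python3 - <<'E'
from bench import *
from h import *
R=Rdown(LYAW,np.radians(-25),-1)
d=np.array([np.cos(LYAW),np.sin(LYAW),0]);p=np.array([*LEV,.008])-.005*d
servo_line(p,R,.1);print(read_ft_force(),read_position())
grasp(40);print(read_opening(),read_ft_force(),read_time())
servo_line(p+[0,0,.19],max_speed=.2);print(read_opening(),read_ft_force())
# pre-insert: lever level, 45 mm outside the ledge edge, 20 mm above
A=np.radians(-25);o=P2W([-.054-.155-.02,0,.185])  # lever origin with tip 20 mm before the edge
hd=np.array([np.cos(YAW),np.sin(YAW),0]);t=o-.005*hd+[0,0,-.003]
print(read_joint_positions(),solve_ik(t,Rdown(YAW,A,-1)))
reach(t,Rdown(YAW,A,-1));wait(.2);print(read_time(),read_position(),t,read_joint_positions(),read_opening())
for n in("scene","top"):
    s=snapshot(n); pickle.dump(s,open(f"{n}2.pkl","wb"));L=level(s)
    q=project(L,P2W([-.06,0,.15]))[0];u,v=q.astype(int)
    im=cv2.resize(s["frame"][v-30:v+30,u-80:u+80,::-1],None,fx=5,fy=5,interpolation=cv2.INTER_CUBIC)
    for w in(o+.155*hd,P2W([-.054,0,.144]),P2W([-.052,.014,.153]),P2W([-.052,-.014,.153])):
        k=project(L,w)[0];cv2.drawMarker(im,(int((k[0]-u+80.5)*5),int((k[1]-v+30.5)*5)),(0,0,255),0,9,1)
    cv2.imwrite(f"pics/{n}2.png",im);print(n,u,v)
cv2.imwrite("pics/pair2.png",np.vstack([cv2.imread(f"pics/{n}2.png") for n in("scene","top")]))
E
```

```text
[-0.43961628  0.37242805 -0.20778844] [0.42764376 0.07461817 0.00831107]
0.023707992727547176 [-0.42907912  0.97550875 -0.00979368] 5.7417
0.023740478179477602 [-1.11079199 -0.06040569 -1.55164928]
[-0.4906516   0.42856063 -0.13189758  2.07711805  0.57813113  0.91998681
  2.29728559] [-0.43691775  0.64009038  0.14753603  1.70054836 -0.12403964  1.24620342
  1.56650402]
7.775 [0.4259552  0.14376689 0.18223756] [0.42708962 0.14346359 0.182     ] [-0.43764911  0.63884767  0.14610959  1.70256547 -0.12313182  1.2458966
  1.56721376] 0.02359801196379827
scene 402 226
top 248 235
```

View pics/pair2.png

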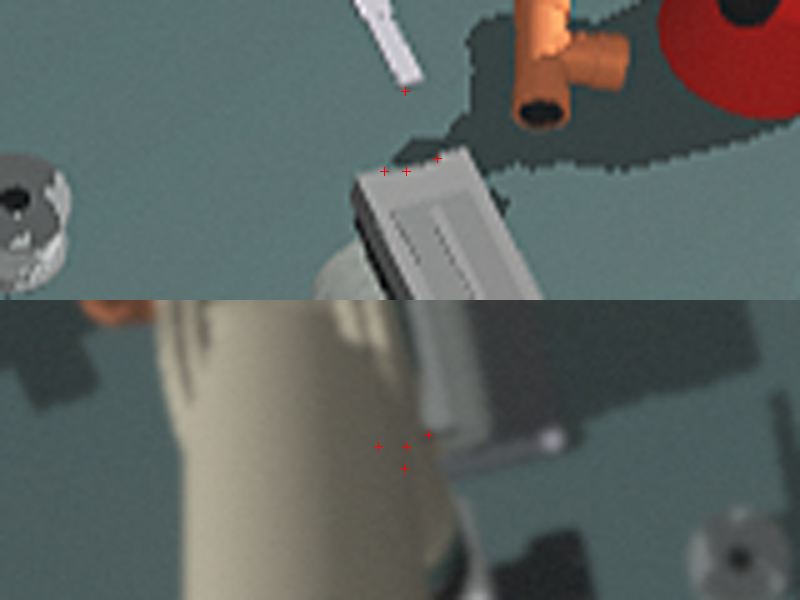

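The scene half shows the blade tip at (410,82) against its predicted mark at (405,91), and the cover's front edge centred at (412,165) against (410,165). The arm hides the tip in the top view. I'll use the scene depth to tell whether the blade is pitched or set back.

```bash
python3 - <<'E'
from h import *
s=level(pickle.load(open("scene2.pkl","rb")));C=cloud(s)
hd=np.array([np.cos(YAW),np.sin(YAW)]);w=np.array([-hd[1],hd[0]])
X=(C[...,:2]-PUMP)@hd;Y=(C[...,:2]-PUMP)@w;Z=C[...,2];b=s["frame"].astype(int).sum(2)
m=(X<-.056)&(X>-.2)&(abs(Y)<.025)&(Z>.13)&(Z<.25)&(b>330)
o=np.argsort(X[m]);P=np.c_[X[m],Y[m],Z[m]][o]*1000
for lo in range(-180,-56,12):
    k=(P[:,0]>=lo)&(P[:,0]<lo+12)
    if k.sum():print(lo,k.sum(),np.median(P[k],0).round(1))
print("tip max X",np.sort(P[:,0])[-6:].round(1))
k=P[:,0]>-130;print("slope deg",np.degrees(np.arctan(np.polyfit(P[k,0],P[k,2],1)[0])),"z at -75",np.polyval(np.polyfit(P[k,0],P[k,2],1),-75))
c=(abs(X)<.07)&(abs(Y)<.035)&(Z>.149)&(Z<.157)&(b>300);print("cover X",np.percentile(X[c]*1000,[.5,99.5]),"Y",np.percentile(Y[c]*1000,[.5,99.5]))
E
```

```text
-180 30 [-172.9    3.7  190.6]
-168 23 [-162.5    3.5  186.4]
-156 20 [-149.9    3.6  187.4]
-144 25 [-138.1    3.5  186.6]
-132 25 [-125.8    3.   187.1]
-120 23 [-114.7    3.3  186.3]
-108 20 [-102.     4.   185.4]
-96 22 [-90.7   4.1 185.5]
-84 16 [-79.8   3.1 187. ]
tip max X [-77.4 -77.1 -76.8 -76.5 -74.9 -74.6]
slope deg -0.767034220345855 z at -75 185.83655204295775
cover X [-51.94873784  50.84943929] Y [-28.12912415  29.41640034]
```

The lever is level, its height matches to within 1 mm, and it sits about 3 mm to +y of the cover's centreline. I'll shift it sideways and insert.

```bash
cat >> h.py <<'E'
def lever_pose(tip,a=0.,lat=-.0025,rel=np.radians(-25)):
    """TCP pose for lever tip at pump-frame (x,z), pitch a (tip up); TCP sits at lever (-5,0,-2.7) mm"""
    L=np.array([-.160,-.0027]);c,s=np.cos(a),np.sin(a)
    x=tip[0]+c*L[0]-s*L[1];z=tip[1]+s*L[0]+c*L[1]
    return P2W([x,lat,z]),Rdown(YAW,a+rel,-1)
def pry_pose(a,depth=.036,dz=-.0005):
    """blade underside on the ledge edge (-54,144), tip `depth` past it"""
    c,s=np.cos(a),np.sin(a);return lever_pose((-.054+c*depth-s*.0012,.144+dz+s*depth+c*.0012),a)
E
python3 - <<'E'
from bench import *
from h import *
p,R=lever_pose((-.074,.1467));servo_line(p,R,.1);wait(.2);e=p-read_position();print("err",e,read_ft_force());f0=read_ft_force()
for x in(-.060,-.052,-.044,-.036,-.028,-.018):
    p,R=lever_pose((x,.1467));servo_line(p,R,.06);wait(.1)
    f=np.array(read_ft_force())-f0;print(x,f.round(2),(np.array(read_position())-p).round(4))
    if np.linalg.norm(f)>8:print("contact");break
print(read_time(),read_opening())
s=snapshot("scene");pickle.dump(s,open("scene3.pkl","wb"));u,v=402,232
cv2.imwrite("pics/s3.png",cv2.resize(s["frame"][v-50:v+40,u-60:u+60,::-1],None,fx=5,fy=5,interpolation=cv2.INTER_CUBIC))
E
```

```text
err [-0.00041633 -0.00018272 -0.00051359] [ 0.14510824 -0.17233618 -1.03375331]
-0.06 [-0.91  0.16 -0.61] [-0.0003 -0.0001  0.    ]
-0.052 [-0.35 -0.5  -1.36] [-0.0003 -0.0001 -0.    ]
-0.044 [ 0.82 -0.26 -1.03] [-0.0003 -0.     -0.    ]
-0.036 [-0.27  0.31 -0.46] [-0.0002 -0.0001 -0.    ]
-0.028 [ 0.3   0.49 -0.19] [-0.0002 -0.0001 -0.    ]
-0.018 [-0.04  0.24 -0.27] [-0.0003 -0.0001 -0.    ]
11.0417 0.02386888475942365
```

View pics/s3.png

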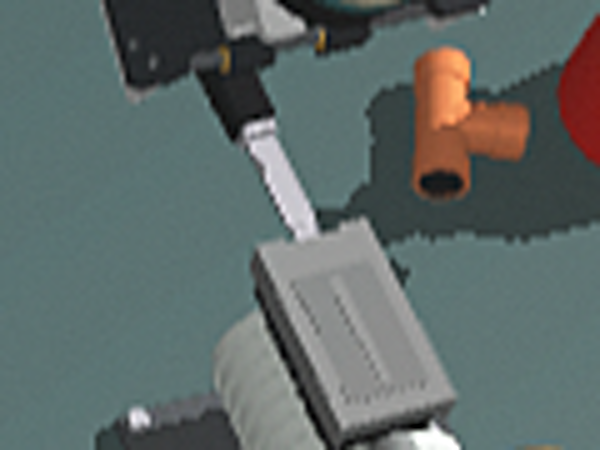

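The blade (255,130)→(305,235) vanishes under the cover's front edge, midway across it, with no contact force. Now prying in steps.

```bash
python3 - <<'E'
from bench import *
from h import *
def plate():
    s=level(snapshot("scene"));C=cloud(s);hd=np.array([np.cos(YAW),np.sin(YAW)]);w=np.array([-hd[1],hd[0]])
    X=(C[...,:2]-PUMP)@hd;Y=(C[...,:2]-PUMP)@w;Z=C[...,2]
    m=(abs(X)<.045)&(abs(Y)<.022)&(Z>.149)&(Z<.185);c=np.polyfit(X[m],Z[m],1);pickle.dump(s,open("scene4.pkl","wb"))
    return round(1000*c[1],1),round(np.degrees(np.arctan(c[0])),1),m.sum()
print("before",plate());f0=np.array(read_ft_force())
for a in(0,4,8,12,15,18,20,22,24):
    p,R=pry_pose(np.radians(a));servo_line(p,R,.05);wait(.1)
    f=np.array(read_ft_force())-f0;c=plate();print(a,f.round(1),(np.array(read_position())-p).round(4)[2],c,round(read_time(),1))
    if np.linalg.norm(f)>50 or c[0]>157.5:break
print(read_opening())
E
```

```text
before (np.float64(153.8), np.float64(0.4), np.int64(605))
0 [-0.8  0.5  1. ] 0.0001 (np.float64(153.6), np.float64(0.2), np.int64(602)) 11.5
4 [0.  0.5 0.5] 0.0 (np.float64(153.5), np.float64(0.4), np.int64(604)) 12.0
8 [4.7 1.6 3.5] 0.0004 (np.float64(154.1), np.float64(-0.6), np.int64(612)) 12.5
12 [-1.8 -0.7  2.5] -0.0002 (np.float64(155.3), np.float64(-1.8), np.int64(622)) 13.0
15 [-2.1  0.1  1. ] -0.0 (np.float64(157.2), np.float64(-4.3), np.int64(628)) 13.4
18 [-0.6 -0.1  1.7] 0.0002 (np.float64(160.2), np.float64(-7.5), np.int64(655)) 13.8
0.023359666548590584
```

The cover sprang free: its plate centre is up 7 mm and tilted −7.5°. Next: withdraw, lay the lever back and look.

```bash
python3 - <<'E'
from bench import *
from h import *
for a in(10,3): servo_line(*pry_pose(np.radians(a)),.08)
p,R=lever_pose((-.018,.1467));servo_line(p,R,.1)
p,R=lever_pose((-.10,.1467));servo_line(p,R,.12);print(read_ft_force())
servo_line(p+[0,0,.045],R,.2)
R=Rdown(LYAW,np.radians(-25),-1)
d=np.array([np.cos(LYAW),np.sin(LYAW),0]);p=np.array([*LEV,.0085])-.005*d
reach(p+[0,0,.19],R);servo_line(p+[0,0,.02],R,.2);f0=np.array(read_ft_force());servo_line(p,R,.05);wait(.2);print("down",read_ft_force()-f0,read_position()-p)
ungrasp();wait(.2);servo_line(p+[0,0,.15],max_speed=.25)
print(read_time())
for n in("scene","top"):
    s=snapshot(n); pickle.dump(s,open(f"{n}5.pkl","wb"));s=level(s);C=cloud(s)
    hd=np.array([np.cos(YAW),np.sin(YAW)]);w=np.array([-hd[1],hd[0]])
    X=(C[...,:2]-PUMP)@hd;Y=(C[...,:2]-PUMP)@w;Z=C[...,2];f=s["frame"].astype(int)
    m=(abs(X)<.045)&(abs(Y)<.022)&(Z>.149)&(Z<.185);A=np.c_[X[m],Y[m],np.ones(m.sum())]
    print(n,"plane",np.linalg.lstsq(A,Z[m],rcond=None)[0])
    m=(abs(X)<.07)&(abs(Y)<.04)&(Z>.146)&(Z<.18)&(f.sum(2)>250)&(np.ptp(f,axis=2)<25)
    (cx,cy),sz,an=cv2.minAreaRect((np.c_[X[m],Y[m]]*1000).astype(np.float32));print(cx,cy,sz,an)
u,v=402,232
s=pickle.load(open("scene5.pkl","rb"));cv2.imwrite("pics/s5.png",cv2.resize(s["frame"][160:280,300:460,::-1],None,fx=5,fy=5,interpolation=cv2.INTER_CUBIC))
E
```

```text
[ 0.10467122 -0.58823482 -2.02255118]
down [ 0.37015421 -0.26347654  0.56476663] [-7.04893971e-05 -5.88799707e-05 -5.82481180e-05]
20.6
scene plane [-0.1332966   0.00304293  0.16004574]
-0.36956024169921875 0.15418052673339844 (105.21649169921875, 59.12961196899414) 0.18388479948043823
top plane [-0.13276714 -0.01682205  0.16043237]
2.062389373779297 0.601593017578125 (110.00616455078125, 58.59075164794922) 0.6678995490074158
```

View pics/s5.png

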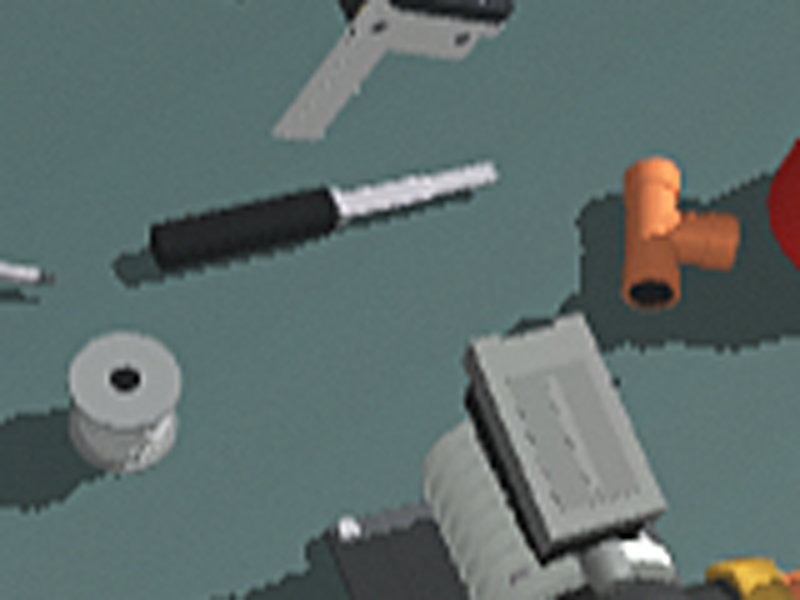

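The lever lies flat at (155–495, 205), and the loose cover stands with its front raised about 7.6° (corners (470,350), (580,315)). Now to grip it square to its own tilt, lift, level it and place it.

```bash
python3 - <<'E'
from bench import *
from h import *
P=np.radians(-7.6);R=Rdown(YAW,P,-1)
q=np.array(P2W([0,.0003,.1602]))+R[:,2]*.018
c=np.array(read_position());servo_line(c+[0,0,.12],max_speed=.4)
reach(q+[0,0,.12],R);servo_line(q+[0,0,.03],R,.2);servo_line(q,R,.06);wait(.1)
f0=np.array(read_ft_force());print("at",read_position()-q,f0)
grasp(15);print(read_opening(),np.array(read_ft_force())-f0)
servo_line(q+[0,0,.02],max_speed=.05);print(np.array(read_ft_force())-f0,read_opening())
servo_line(q+[0,0,.13],max_speed=.15)
cy,sy=np.cos(TYAW),np.sin(TYAW);t=np.array([TRAY[0]+.0255*sy,TRAY[1]-.0255*cy,0]);print("tray space",t)
RT=Rdown(TYAW,0,-1);reach(t+[0,0,.20],RT);wait(.2);print(read_time(),read_opening(),read_ft_force())
for n in("scene","top"):
    s=snapshot(n); pickle.dump(s,open(f"{n}6.pkl","wb"));s=level(s);print(n)
    k=project(s,t+[0,0,.203])[0].astype(int);u,v=k
    im=cv2.resize(s["frame"][v-45:v+75,u-80:u+80,::-1] if n=="scene" else s["frame"][v-60:v+60,u-80:u+80,::-1],None,fx=5,fy=5,interpolation=cv2.INTER_CUBIC);cv2.imwrite(f"pics/{n}6.png",im);print(k)
a,b=[cv2.resize(cv2.imread(f"pics/{n}6.png"),(400,300)) for n in("scene","top")];cv2.imwrite("pics/pair6.png",np.hstack([a,b]))
s=level(pickle.load(open("scene6.pkl","rb")));C=cloud(s);x,y,z=np.moveaxis(C,2,0);f=s["frame"].astype(int)
m=(abs(x-t[0])<.07)&(abs(y-t[1])<.06)&(z>.17)&(z<.24)&(f.sum(2)>250)&(np.ptp(f,axis=2)<25)
X=(x-t[0])*cy+(y-t[1])*sy;Y=-(x-t[0])*sy+(y-t[1])*cy
for lo in np.arange(-.07,.07,.014):
    k=m&(X>=lo)&(X<lo+.014)
    if k.sum():print(lo.round(3),k.sum(),np.median(z[k]).round(4),Y[k].min().round(3),Y[k].max().round(3))
E
```

```text
at [3.04761858e-04 6.45701975e-05 2.95056199e-04] [-0.53616875 -0.25145085  0.08885149]
0.05797588200409412 [0.66090804 0.44514507 0.00380249]
[ 0.50830073 -0.52616059 -0.72061566] 0.05801579620008991
tray space [ 0.64205593 -0.2333826   0.        ]
27.4 0.058013022794083456 [-0.62261477 -0.0766581  -1.50286191]
scene
[225 238]
top
[402 214]
-0.056 41 0.2171 -0.026 0.008
-0.042 18 0.2167 -0.027 0.008
-0.028 105 0.2179 -0.026 0.021
-0.014 131 0.2179 -0.027 0.044
-0.0 202 0.2181 -0.038 0.044
0.014 134 0.2175 -0.026 0.032
0.028 147 0.2176 -0.027 0.032
0.042 155 0.2164 -0.027 0.032
```

View pics/pair6.png

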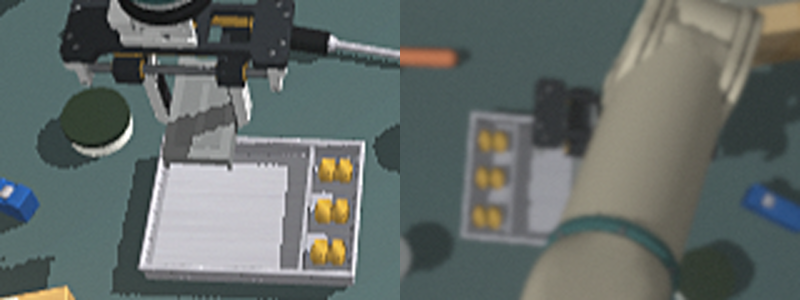

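The cover hangs level (plate z 0.217–0.218 along its length) above the large compartment, centred on it within the margins. Lowering it.

```bash
python3 - <<'E'
from bench import *
from h import *
t=np.array([.64206,-.23338,0]);RT=Rdown(TYAW,0,-1)
servo_line(t+[0,0,.05],RT,.2);servo_line(t+[0,0,.014],RT,.08);wait(.2);f0=np.array(read_ft_force())
for z in(.011,.0095,.008,.007,.006):
    servo_line(t+[0,0,z],RT,.02);wait(.1);f=np.array(read_ft_force())-f0;print(z,f.round(2))
    if f[2]>2.5:break
ungrasp();wait(.3);print(read_ft_force(),read_opening())
servo_line(t+[0,0,.06],RT,.1);servo_line(t+[0,0,.30],RT,.3)
reach([.45,.10,.40],Rdown(0,0,-1));wait(.3);print(read_time())
for n in("scene","top"):
    s=snapshot(n); pickle.dump(s,open(f"{n}7.pkl","wb"))
    cv2.imwrite(f"pics/{n}7.png",s["frame"][:,:,::-1])
s=pickle.load(open("scene7.pkl","rb"));cv2.imwrite("pics/s7.png",cv2.resize(s["frame"][150:350,170:520,::-1],(800,457),interpolation=cv2.INTER_CUBIC))
L=level(s);C=cloud(L);f=s["frame"].astype(int);x,y,z=np.moveaxis(C,2,0)
cy,sy=np.cos(TYAW),np.sin(TYAW);X=(x-t[0])*cy+(y-t[1])*sy;Y=-(x-t[0])*sy+(y-t[1])*cy
m=(abs(X)<.07)&(abs(Y)<.06)&(z>.019)&(z<.05);print(m.sum(),np.percentile(X[m],[2,98]),np.percentile(Y[m],[2,98]))
k=m&(abs(X)<.045)&(abs(Y)<.022);print("plane",np.linalg.lstsq(np.c_[X[k],Y[k],np.ones(k.sum())],z[k],rcond=None)[0])
E
```

```text
0.011 [1.46 0.43 0.4 ]
0.0095 [ 0.88  0.8  -1.46]
0.008 [ 0.96 -0.43  1.23]
0.007 [-1.14  1.26  6.18]
[ 0.11495181 -0.18691225  0.41502166] 0.093708171022085
35.0917
857 [-0.04989441  0.05205355] [-0.02712041  0.02990972]
plane [0.00122838 0.01527823 0.02562389]
```

View pics/s7.png

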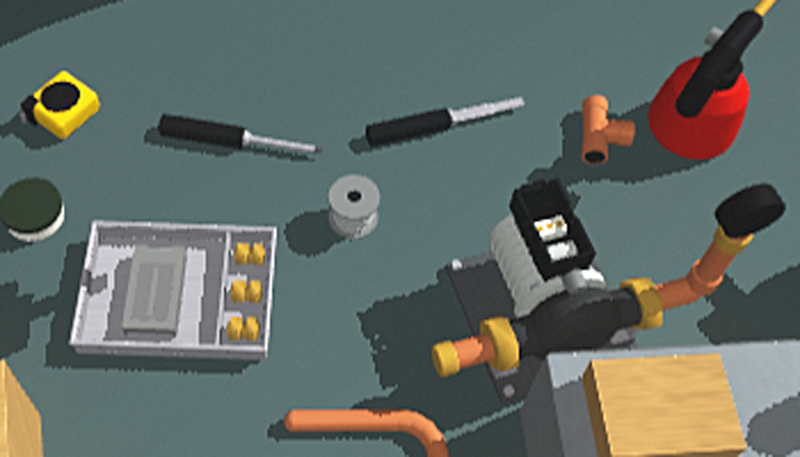

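The cover lies flat in the large compartment at (155,290): plate top at 25.6 mm against 25 mm expected. The box is open at (550,225), the lever is flat at (445,120), and the rest looks unmoved. The arm is clear, so I'm handing in.

```bash
python3 - <<'E'
from bench import *
hand_in();print(read_time())
E
```

```text
the job is handed in; nothing more can be done
the job is handed in; nothing more can be done
```

The terminal box is open, and I handed the job in at about 35 s of robot time. With the lever I levered the cover up over the ledge to 18°, where it sprang free, then laid the lever flat back at its starting place. I then lifted the loose cover off and set it down in the tray's large compartment.

**Last checks:**
- **Cover:** it lies level to about 1°, with its plate top at 25.6 mm against 25 mm expected. It touched down with about 6 N.
- **Forces:** the largest change I read during levering was about 6 N. I read forces between moves, not continuously.
- **Rest of the scene:** the lever lies flat, the box is open and everything else looks unmoved in the last picture. I did not measure the other objects.

**Disagreement:** the two cameras differed by about 3–7 mm in x and y, so I used their average. That was within the clearance of every grip and fit. The arm hid the blade tip and part of the tray from the top camera, so I checked those in the scene view only.

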